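Feed a pen blank home into the lathe chuck with the push stick

ROBOT

A 6-joint arm with a two-finger parallel gripper is mounted at the origin on the work surface. World frame = base frame: x ahead of the robot, y to its left, z up, the work surface at z = 0. Lengths are in mm, angles in rad, forces in N, time in s.
With the tool pointing down it reaches from about 275 to 750 mm from the base axis. Payload 10.2 kg.
Tool frame: the origin (TCP) lies between the finger pads; the fingertips stand 17 mm ahead of it and the grasp point (between the pads) lies 2 mm behind it (tips_ahead is the distance from the TCP to the fingertips, in mm); z points along the fingers, y is the line along which they close (so a half turn about z gives the same grasp; the last joint's range is limited). The gripper opens to 85 mm and grips with 20 to 120 N. Pads are 22 mm wide; open, the fingers measure 114 mm over their backs; the gripper's body (76 mm by 85 mm) begins 54 mm behind the grasp point. The pads swing forward as they close: fully open they stand 13 mm farther back than shut.
Start: joints at [-1.391, 0.313, 1.498, -0, 1.331, -0.223], TCP at [205.786, -482.994, 248.294] pointing down, gripper open.
Joint ranges: [-2.94, 2.94], [-0.97, 2.17], [0.19, 2.56], [-1.23, 4.37], [0.02, 3.11], [-2.88, 2.88]. Speed limits (rad/s): [2.39, 2.39, 3.01, 3.14, 3.14, 3.14].

INTERFACE

Orientations are given as a unit quaternion [w, x, y, z].
In Python, from rig import sense, capture, finish_job, boxes_of, tips_ahead gives the robot as it stands.
- The arm moves only by the tool drive_tool, never from a script. Its argument "commands" is text: rows parted by semicolons, each of 7 numbers parted by spaces: the shift along the world's x, y, z in units of 0.1 m (1.0 is 0.1 m), then the turn, a rotation vector about the world's x, y, z in units of pi/4 rad (1.0 is pi/4 rad), then the opening in per cent of the stroke, from 0 (shut) to 100 (fully open). A call has 1 to 20 rows; each row shifts and turns the commanded pose from where the row before left it; what a row does not reach is not made up. A row lasts 1/12 s, in which the tool goes at most 41.7 mm and 7.16 degrees, less where a joint would pass 70% of its speed; a pose out of reach is approached as far as the arm can. A call with a number of a shift or a turn outside -1 to 1 is refused whole. A call with a gripper value outside its range is refused whole. The fingers move at their own pace and stop on an object; "force" is the grip in N (left out, the last holds). Time passes only in rows, so rows that do not move let the fingers close. It gives the time, the measured TCP pose, the force, the opening and the grip force at its end, in the units of the state.
- sense(): the state, without advancing time (a new reading comes with each control period).
- capture(name): name is "side" or "top"; returns a dict with "pixels" (480x640x3 uint8, blue, green, red), "fov_y" (degrees; the focal length in pixels is half the picture's height over the tangent of half this angle, whatever the lens; pixels are square), "cx", "cy" (the principal point, pixels), "position" and "attitude" of the camera in the world. Camera axes: x right, y down, z forward; pixel columns grow to the right and rows downward; lengths in mm; the calibration is good to about 2 mm. A picture is of the moment at which its call begins. There is no depth.
- finish_job(): hands the job in; it is judged then, once.
Trained networks look in a picture, given as the dict that the camera call returned (one of the last four; its "shot" number tells which), for a name from the list of things; names that differ only in an ending like _2 or _b are one class to them, and where a whole thing is asked for, a point or a joint stands for the part that bears it (a point fixed in the world has none). Each returns a list of dicts, best first, with "confidence" (0 to 1); they miss things now and then, are a little off and sometimes report something else, mostly with a low value. They report only what shows in the picture. A call takes as long as a camera call.
- boxes_of(picture, name): "position" ([column, row] in pixels, amid what is visible of it).
The state is a dict: "time_s": time; "joints": joint angles; "dq": joint speeds; "tau": joint torques, N m; "eef_pos": TCP position; "ee_rot": TCP orientation; "force": force on the tool from outside, world axes, zero at the start; "wrist_torque": the same for the moment, N m; "grip_width": opening from 0.0 (shut) to 1.0 (fully open); "grip_force": force on a finger pad.
Only numpy, scipy, OpenCV 4.12 (cv2) and the standard library are available. Lean on these libraries where they do the work, as an engineer would, in place of code of your own. Each camera call takes 0.05 s, during which the arm holds its last target. There are 200 camera calls.

TASK

Take the wooden push stick by its handle and use its end to feed the rod blank lying in the loading guide along the channel and into the lathe chuck, until you feel it bottom on the depth stop inside; press it home firmly for a moment, but without forcing it, since the resin cracks. Then draw the stick out of the guide and lay it down on the bench. Keep the gripper itself off the blank and leave the carton, the tin and the brush where they are.

Things in the scene. Friction and masses are not known exactly. Their poses are not given: they have to be found in the camera images.
- lathe: Bench lathe, bolted down: two dark bed ways (22 mm high, 90 mm wide over both, ending at x = -130 mm), grey headstock and motor at +x, loading guide at -x. Origin on the bench directly below the chuck's mouth; x axis = feed direction (from the guide into the chuck), z up. Guide, chuck and spindle share the vertical plane through x, the feed axis lying 110 mm above the bench.
- chuck_mouth (a point): Point on the feed axis at the chuck's mouth, axes as lathe's. Brass hub, 16 mm bore, two red-brown flanges. From 11 mm inside, a sprung ball on the blank makes 3 to 8 N of drag (up to 12 N as the nose lifts it) and keeps it where left. Deeper is the depth stop, rubber-faced, giving about 12 N per mm: set anywhere from 22 to 44 mm inside the mouth, it cannot be seen or measured and must be felt.
- guide_channel (a point): Point on the feed axis over the middle of the guide's floor, 90 mm behind the chuck's mouth, 110 mm above the bench, axes as the lathe's. The guide is an aluminium U channel, open above, 15.5 mm wide inside, walls 6 mm thick and 16 mm high, floor 7 mm below this point, from 170 to 8 mm behind the mouth; a bridge covers the last 37 mm (inside height 16 mm).
- guide_entry (a point): Point on the feed axis at the guide's open rear end, 190 mm behind the chuck's mouth, axes as the lathe's. There the guide's two side walls flare out to about 20 mm inside width (no floor under the flare, which is 20 mm long). Nothing of the lathe stands behind this point.
- blank: Rod blank of mottled pink resin, 14 mm diameter, 100 mm long, ends tapered to 9 mm over 6 mm, about 20 g, lying on the floor of the guide channel, its tail 5 to 25 mm ahead of the floor's rear end. Origin at its middle, on its axis; x axis along it, towards the chuck. A steady push of 12 to 18 N seats it on the stop; more than 22 N cracks it.
- blank_nose (a point): Centre of the blank's leading end face, on its axis, 50 mm ahead of its origin.
- stick: Wooden push stick, about 70 g, lying on the bench beyond the guide's open end, pointing roughly along the feed direction. Handle 100 x 22 mm, 26 mm high; from the middle of its front end runs a straight shaft, 9 x 9 mm, 150 mm long, its axis 13 mm above the handle's underside. Origin at the middle of the handle's underside; x axis towards the shaft's tip, z up.
- stick_grip (a point): Middle of the handle, 13 mm above its underside, on the shaft's axis; 200 mm behind the tip. Balance point about 15 mm ahead of it.
- stick_tip (a point): Centre of the flat end of the shaft, 200 mm ahead of the handle's middle.
- carton: Bystander: cardboard tray of rod blanks, 150 x 230 mm, 55 mm high, on the far side of the bench. Origin under its centre.
- tin: Bystander: open round steel tin, 74 mm across, 60 mm high. Origin under its centre.
- brush: Bystander: bench brush with a wooden handle, lying on the bench out beyond the stick. Origin under its middle.

How it is judged:
By the outcome, as a careful person would: the job done as asked, in the order asked, and still so for the second after the job is handed in, with the robot touching nothing.
It also fails if it takes over 67 s, if anything falls off the work surface, if the arm or the gripper's body presses on something with over 40 N, if the wrist force passes 120 N, or if a joint passes its speed limit or range.

## Working session

There is one attempt and no reset: what is moved stays moved. The work goes in short steps, Python scripts to look and compute and a tool call to move; the robot and the scene stay as the last step left them, time stands still between calls to the robot, and variables do not carry over. Pictures are saved under pics/ and viewed, at most 10 in all, crops included, and the job is handed in when it is done.

Besides the shell and the picture viewer there is one more tool, called after "Call:" as name(argument=value, ...) on one line, values as JSON. drive_tool: Moves the arm, as the interface text tells. Shifts and turns lie within -1 to 1; 1 stands for 0.1 m of shift or pi/4 rad of turn. Its arguments: {"type":"object","properties":{"commands":{"type":"string"},"force":{"type":"number"}},"required":["commands"]}

```bash
mkdir -p pics; ls; cat > h.py <<'E'
import numpy as np, cv2
from scipy.spatial.transform import Rotation as R
from rig import *
def Rc(p):
    a=np.array(p["attitude"],float)
    return a if a.shape==(3,3) else R.from_quat(a,scalar_first=True).as_matrix()
def ray(p,uv):
    f=240/np.tan(np.radians(p["fov_y"])/2)
    d=Rc(p)@np.array([(uv[0]-p["cx"])/f,(uv[1]-p["cy"])/f,1.0]); return np.array(p["position"],float),d/np.linalg.norm(d)
def onz(p,uv,z):
    o,d=ray(p,uv); return o+d*(z-o[2])/d[2]
def proj(p,X):
    f=240/np.tan(np.radians(p["fov_y"])/2)
    c=Rc(p).T@(np.array(X,float)-np.array(p["position"])); return np.array([p["cx"]+f*c[0]/c[2],p["cy"]+f*c[1]/c[2]])
E
python3 - <<'E'
from h import *
print(sense())
for n in ("side","top"):
    p=capture(n); cv2.imwrite(f"pics/{n}0.png",p["pixels"])
    print(n,{k:v for k,v in p.items() if k!="pixels"})
    for t in ("lathe","blank","stick","stick_grip","stick_tip","chuck_mouth","guide_channel","guide_entry","blank_nose","carton","tin","brush"):
        print(t,[(np.round(b["position"],1).tolist(),round(b["confidence"],2),np.round(onz(p,b["position"],0)[:2]).tolist()) for b in boxes_of(p,t)[:2]])
E
```

```text
pics
{'time_s': 0.0, 'joints': array([-1.39138823e+00,  3.13439855e-01,  1.49842250e+00,  1.49576478e-05,
        1.33100341e+00, -2.23405034e-01]), 'dq': array([-0.00019707, -0.00110335,  0.00130841,  0.00152747, -0.00102238,
       -0.0002825 ]), 'tau': array([-5.39815574e-04, -4.12264287e+01, -2.59744513e+01, -1.68840807e-04,
        4.12930051e-03,  7.04353749e-07]), 'eef_pos': array([ 205.75154795, -482.75158533,  247.74574267]), 'ee_rot': array([-6.36245317e-04,  9.79786325e-01,  2.00045875e-01,  2.12641413e-05]), 'force': array([-0.02228205,  1.16609271, -0.32531523]), 'wrist_torque': array([ 0.03426955,  0.03033697, -0.01717504]), 'grip_force': 0.0, 'grip_width': 0.9995032508960184}
side {'fov_y': 42.88205129440678, 'cx': 315.0575995618872, 'cy': 243.17495194899206, 'position': array([ -5.58952663, 901.62174853, 961.40505961]), 'attitude': array([ 0.13617891, -0.28398458,  0.86551182, -0.38948345]), 'shot': 1}
lathe [([440.7, 166.4], 0.57, [571.0, -430.0])]
blank []
stick [([320.0, 342.2], 0.76, [472.0, 268.0])]
stick_grip [([321.1, 343.9], 0.66, [467.0, 270.0])]
stick_tip [(
[... 691 characters left out ...]
], 0.89, [534.0, -331.0]), ([202.3, 199.2], 0.43, [701.0, 305.0])]
blank []
stick [([221.7, 324.5], 0.95, [464.0, 268.0])]
stick_grip [([222.0, 322.3], 0.92, [468.0, 267.0])]
stick_tip [([220.9, 325.4], 0.77, [463.0, 269.0]), ([541.2, 279.9], 0.41, [532.0, -332.0])]
chuck_mouth [([545.4, 279.1], 0.55, [533.0, -340.0])]
guide_channel [([544.3, 279.7], 0.8, [532.0, -338.0])]
guide_entry [([537.8, 280.7], 0.77, [531.0, -326.0])]
blank_nose [([431.2, 271.2], 0.84, [553.0, -125.0])]
carton [([341.0, 151.7], 0.65, [790.0, 37.0]), ([202.9, 201.3], 0.4, [697.0, 304.0])]
tin [([202.0, 202.3], 0.56, [695.0, 306.0])]
brush [([221.8, 321.7], 0.36, [469.0, 267.0]), ([204.0, 198.6], 0.21, [702.0, 302.0])]
```

View pics/top0.png

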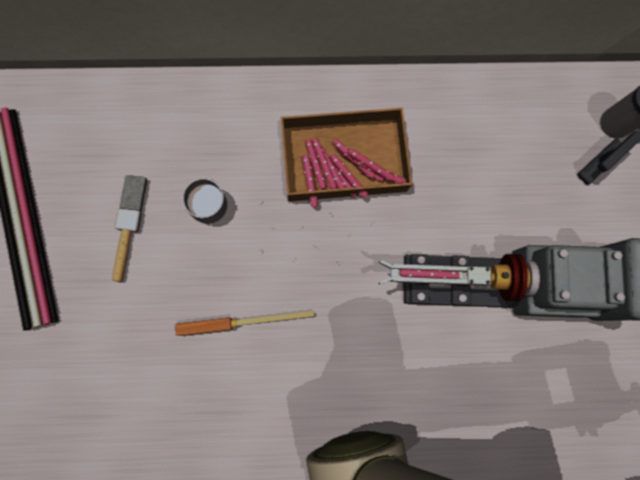

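View pics/side0.png

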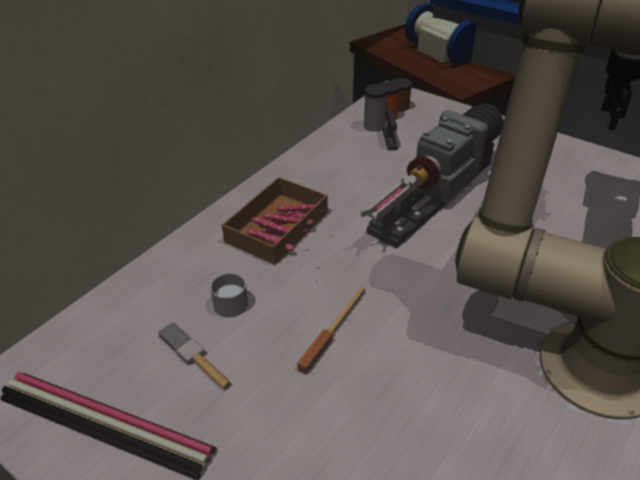

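The top picture shows the stick's handle at about (176,329)–(232,323) with its tip at (314,314). The guide's flare is at (383,264–282), its bridge at about (480,275), and the chuck hub at about (500,276). I'll enlarge both for measuring.

```bash
python3 - <<'E'
import cv2,numpy as np
i=cv2.imread("pics/top0.png")
a=cv2.resize(i[300:342,168:326],(790,210),interpolation=cv2.INTER_CUBIC)
b=cv2.resize(i[244:316,376:534],(790,360),interpolation=cv2.INTER_CUBIC)
cv2.imwrite("pics/z1.png",np.vstack([a,b]))
E
```

```text
(no output)
```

View pics/z1.png

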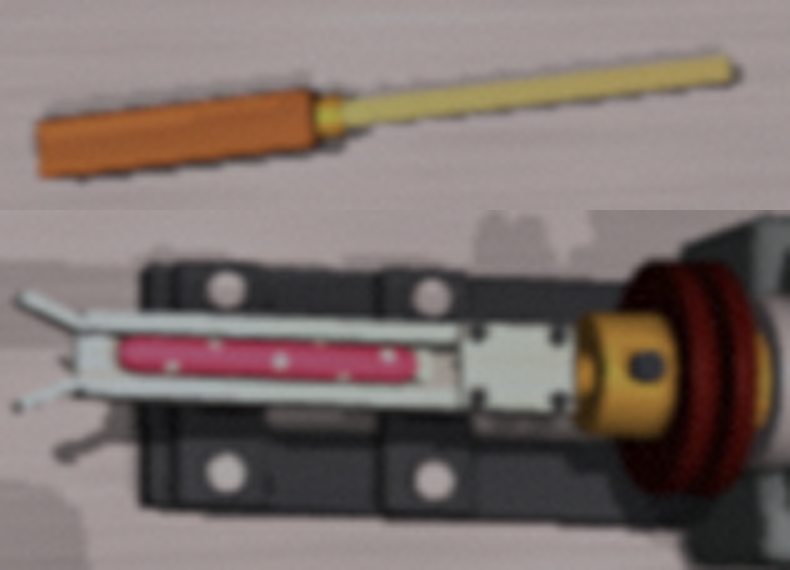

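The crop shows the handle's top face corners at crop pixels (38,121), (40,178), (308,90) and (315,147), and the tip at (735,70). The guide floor's rear end is at u≈77, the blank spans u 117–415, and the bridge spans u 460–577.

```bash
python3 - <<'E'
from h import *
import rig
p=capture("top")
A=lambda u,v:(168+u/5-.4,300+v/5-.4); B=lambda u,v:(376+u/5-.4,244+(v-210)/5-.4)
def P(n,uv,z): 
    X=onz(p,uv,z); print(n,X.round(1)); return X
c=[P("h",A(*q),26) for q in [(38,121),(40,178),(308,90),(315,147)]]
m=sum(c)/4; print("grip",m, "len",np.linalg.norm((c[2]+c[3]-c[0]-c[1])/2),"wid",np.linalg.norm(c[0]-c[1]))
t=P("tip",A(733,70),15); d=(t-m)[:2]; print("dist",np.linalg.norm(d),"ang",np.degrees(np.arctan2(d[1],d[0])))
d2=((c[2]+c[3]-c[0]-c[1])/2)[:2]; print("handle ang",np.degrees(np.arctan2(d2[1],d2[0])))
fr=P("floor rear",B(77,358),103)
w=[P("wall",B(*q),119) for q in [(110,313),(110,405),(440,325),(440,411)]]
a=(w[0]+w[1])/2;b=(w[2]+w[3])/2;print("axis",a,b,"w",np.linalg.norm(w[0]-w[1]),np.linalg.norm(w[2]-w[3]));e=(b-a)[:2];print("ang",np.degrees(np.arctan2(e[1],e[0])))
br=[P("bridge",B(*q),122) for q in [(460,366),(577,369)]]
bl=[P("blank",B(*q),110) for q in [(117,354),(415,364)]]; print(np.linalg.norm(bl[1]-bl[0]))
e=(bl[1]-bl[0])[:2];print("blank ang",np.degrees(np.arctan2(e[1],e[0])))
P("flare",B(15,297),119);P("flare",B(15,407),119)
P("bedrear",B(140,270),22);P("bedrear",B(140,508),22)
print(tips_ahead if not callable(tips_ahead) else [tips_ahead(x) for x in (0,.26,.5,1)])
E
```

```text
h [467.2 346.7  26. ]
h [447.2 345.6  26. ]
h [475.8 250.6  26. ]
h [455.6 248.1  26. ]
grip [461.45312204 297.74716535  26.        ] len 97.18234302280581 wid 20.067438108098127
tip [479.4  97.7  15. ]
dist 200.8297004299018 ang -84.88236213455627
handle ang -85.00702514186277
floor rear [541.3 -31.2 103. ]
wall [554.5 -40.3 119. ]
wall [523.9 -38.7 119. ]
wall [ 548.  -150.5  119. ]
wall [ 519.4 -148.4  119. ]
axis [539.22056301 -39.47865631 119.        ] [ 533.65122928 -149.42456811  119.        ] w 30.607622073887008 28.678195138370153
ang -92.8998513970081
bridge [ 533.9 -155.2  122. ]
bridge [ 531.9 -194.2  122. ]
blank [541.7 -43.6 110. ]
blank [ 536.  -143.8  110. ]
100.40994261982492
blank ang -93.25508160942846
flare [560.6  -8.8 119. ]
flare [524.   -7.1 119. ]
bedrear [581.1 -70.1  22. ]
bedrear [493.9 -65.3  22. ]
17.0
```

Everything agrees with the given sizes. The feed axis points at about -93.1°, the stick at -84.9°, and the grip is at about (461.5, 297.7). Moving over the stick next.

Call:
drive_tool(commands="0.05 0.15 0 0 0 0.04 100;0.1 0.3 0 0 0 0.07 100;0.11 0.33 0 0 0 0.07 100;0.11 0.33 0 0 0 0.07 100;0.11 0.33 0 0 0 0.07 100;0.11 0.33 0 0 0 0.07 100;0.11 0.33 0 0 0 0.07 100;0.11 0.33 0 0 0 0.07 100;0.11 0.33 0 0 0 0.07 100;0.11 0.33 0 0 0 0.07 100;0.11 0.33 0 0 0 0.07 100;0.11 0.33 0 0 0 0.07 100;0.11 0.33 0 0 0 0.07 100;0.11 0.33 0 0 0 0.07 100;0.11 0.33 0 0 0 0.07 100;0.11 0.33 0 0 0 0.07 100;0.11 0.33 0 0 0 0.07 100;0.11 0.33 0 0 0 0.07 100;0.11 0.33 0 0 0 0.07 100;0.1 0.3 0 0 0 0.07 100")

```text
time_s: 3.02
eef_pos: [418.0, 155.2, 248.4]
ee_rot: [0.0, 0.738, 0.675, 0.0]
force: [1.1, -0.1, -0.9]
grip_width: 0.996
grip_force: 0.0
```

Call:
drive_tool(commands="0.07 0.24 -0.2 0 0 0.04 100;0.09 0.3 -0.3 0 0 0.05 100;0.09 0.3 -0.3 0 0 0.05 100;0.09 0.3 -0.3 0 0 0.05 100;0.06 0.2 -0.2 0 0 0.037 100;0.035 0.085 -0.1 0 0 0 100;0 0 0 0 0 0 100;0 0 0 0 0 0 100")

```text
time_s: 3.68
eef_pos: [460.0, 291.9, 111.7]
ee_rot: [-0.0, 0.676, 0.737, -0.0]
force: [0.2, -0.5, 0.2]
grip_width: 0.998
grip_force: 0.0
```

```bash
python3 - <<'E'
from h import *
s=sense();print(s["eef_pos"],s["ee_rot"],s["force"],s["joints"])
p=capture("side"); cv2.imwrite("pics/s1.png",cv2.resize(p["pixels"][230:430,190:430],(720,600),interpolation=cv2.INTER_CUBIC))
# expected pixel of handle corners in side view from top measurement
d=np.radians(-84.9);u=np.array([np.cos(d),np.sin(d)]);
for k in (-50,0,50,200): print(k,proj(p,[461.5+u[0]*k,297.7+u[1]*k,26 if k<60 else 13])-[190,230])
E
```

```text
[460.04817539 291.90861815 111.71960912] [-1.38934531e-04  6.75774228e-01  7.37108549e-01 -4.00844442e-04] [ 0.2463329  -0.45212779  0.22826836] [ 3.50358182e-01  5.00326073e-01  1.60599987e+00 -1.42268144e-04
  1.03610632e+00  2.63663679e-01]
-50 [111.29085099 133.40376438]
0 [125.10474986 115.6365514 ]
50 [138.20102088  98.79233972]
200 [173.47534623  57.37364663]
```

View pics/s1.png

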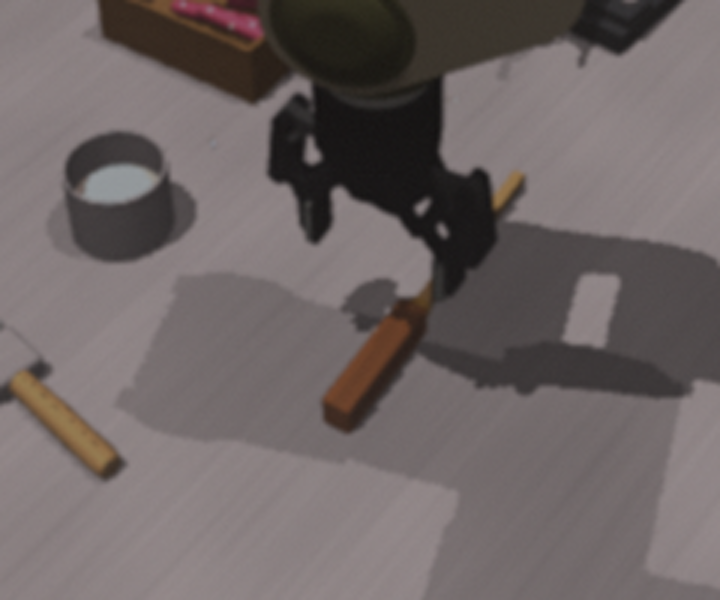

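The side view agrees with the top measurement: handle rear at (340,402), tip at (518,178) in the crop. The fingers straddle the handle, so I descend and grip.

Call:
drive_tool(commands="0.015 0.058 -0.2 0 0 0 100;0 0 -0.3 0 0 0 100;0 0 -0.25 0 0 0 100;0 0 -0.12 0 0 0 100;0 0 -0.05 0 0 0 100;0 0 0 0 0 0 100;0 0 0 0 0 0 100")

```text
time_s: 4.32
eef_pos: [462.6, 297.8, 21.4]
ee_rot: [0.001, 0.676, 0.737, 0.001]
force: [0.1, -0.3, 0.4]
grip_width: 0.997
grip_force: 0.0
```

Call:
drive_tool(commands="0 0 -0.015 0 0 0 60;0 0 0 0 0 0 30;0 0 0 0 0 0 10;0 0 0 0 0 0 0;0 0 0 0 0 0 0;0 0 0 0 0 0 0;0 0 0 0 0 0 0;0 0 0 0 0 0 0;0 0 0 0 0 0 0;0 0 0 0 0 0 0", force=80)

```text
time_s: 5.15
eef_pos: [462.1, 297.9, 18.8]
ee_rot: [0.0, 0.676, 0.737, 0.0]
force: [-0.3, -0.5, 5.5]
grip_width: 0.241
grip_force: 79.0
```

Call:
drive_tool(commands="0 0 0.1 0 0 0 0;0 0 0.25 0 0 0 0;0 0 0.3 0 0 0 0;0.1 -0.1 0.3 0 0 -0.03 0;0.2 -0.18 0.3 0 0 -0.05 0;0.25 -0.22 0.1 0 0 -0.05 0;0.25 -0.22 0 0 0 -0.049 0;0.12 -0.12 0 0 0 0 0;0 0 0 0 0 0 0;0 0 0 0 0 0 0;0 0 0 0 0 0 0")

```text
time_s: 6.07
eef_pos: [552.7, 214.4, 152.9]
ee_rot: [-0.001, 0.726, 0.688, -0.001]
force: [-0.2, -0.9, -0.6]
grip_width: 0.239
grip_force: 78.4
```

```bash
python3 - <<'E'
from h import *
s=sense();print(s["eef_pos"],s["ee_rot"],s["force"],s["wrist_torque"],s["grip_width"])
p=capture("top");q=capture("side")
a=cv2.resize(p["pixels"][245:315,280:440],(800,350),interpolation=cv2.INTER_CUBIC)
b=cv2.resize(q["pixels"][160:210,310:470],(800,250),interpolation=cv2.INTER_CUBIC)
cv2.imwrite("pics/c2.png",np.vstack([a,b])); cv2.imwrite("pics/top2.png",p["pixels"]); cv2.imwrite("pics/side2.png",q["pixels"])
t=s["eef_pos"]+np.array([-.0541*200,-.9985*200,-6.3]);print("pred tip",t)
print("top",(proj(p,t)-[280,245])*5,"side",(proj(q,t)-[310,160])*5+[0,350])
e=np.array([532.5+.0541*190,-201.5+.9985*190,110]);print("entry top",(proj(p,e)-[280,245])*5,"side",(proj(q,e)-[310,160])*5+[0,350])
E
```

```text
[552.74258702 214.43055419 152.94241908] [-5.56505213e-04  7.25674164e-01  6.88038059e-01 -5.72301339e-04] [-0.2210727  -0.92662308 -0.5512874 ] [ 0.00350853 -0.05133236  0.00914501] 0.23884888739222288
pred tip [541.92258702  14.73055419 146.64241908]
top [434.99157191 128.86056402] side [264.26599245 595.33998809]
entry top [500.40173098 135.86348789] side [292.4843182  629.71326556]
```

View pics/c2.png

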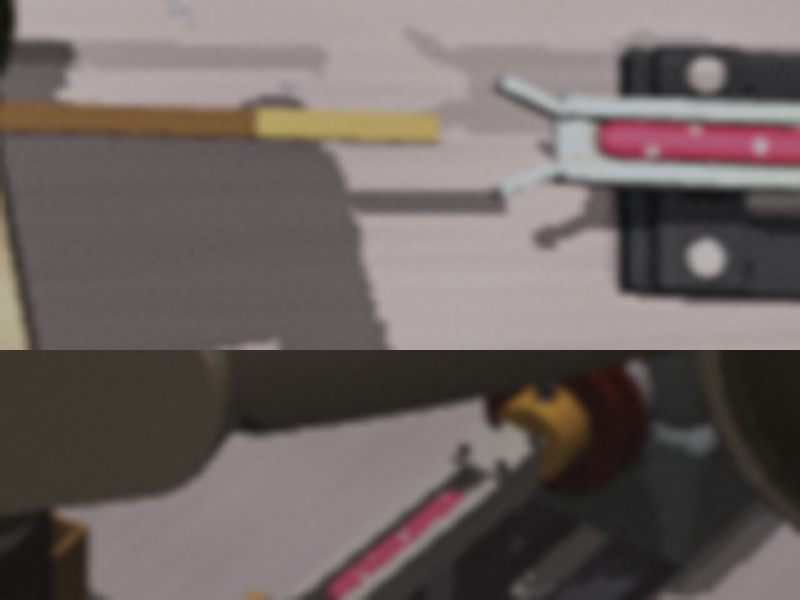

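The tip shows at (438,128) in the top crop, within 1 mm of prediction. I'll lower to feed height and check again from the side.

Call:
drive_tool(commands="0.023 0 -0.1 0 0 0 0;0 0 -0.15 0 0 0 0;0 0 -0.1 0 0 0 0;0 0 -0.016 0 0 0 0;0 0 0 0 0 0 0;0 0 0 0 0 0 0;0 0 0 0 0 0 0")

```text
time_s: 6.75
eef_pos: [556.3, 213.9, 117.4]
ee_rot: [0.0, 0.726, 0.688, 0.001]
force: [0.3, 0.1, 0.7]
grip_width: 0.238
grip_force: 78.4
```

```bash
python3 - <<'E'
from h import *
s=sense();print(s["eef_pos"],s["ee_rot"],s["force"])
p=capture("top");q=capture("side")
a=cv2.resize(p["pixels"][255:300,300:460],(800,225),interpolation=cv2.INTER_CUBIC)
b=cv2.resize(q["pixels"][175:249,340:500],(800,370),interpolation=cv2.INTER_CUBIC)
cv2.imwrite("pics/c3.png",np.vstack([a,b]))
T=lambda X:((proj(p,X)-[300,255])*5+2).round(),;S=lambda X:((proj(q,X)-[340,175])*5+[2,227]).round()
t=s["eef_pos"]+np.array([-.0541*200,-.9985*200,-6.3]);print("pred tip",t,T(t),S(t))
for k in (190,170,100,45,8,0):
    e=np.array([532.5+.0541*k,-201.5+.9985*k,110]);print(k,T(e),S(e),"floor",S(e-[0,0,7]))
E
```

```text
[556.3310951  213.89152894 117.41321761] [3.07584868e-04 7.26012851e-01 6.87680881e-01 5.01433242e-04] [0.31426149 0.0756102  0.66027768]Traceback (most recent call last):
  File "<stdin>", line 8, in <module>
TypeError: 'tuple' object is not callable
```

View pics/c3.png

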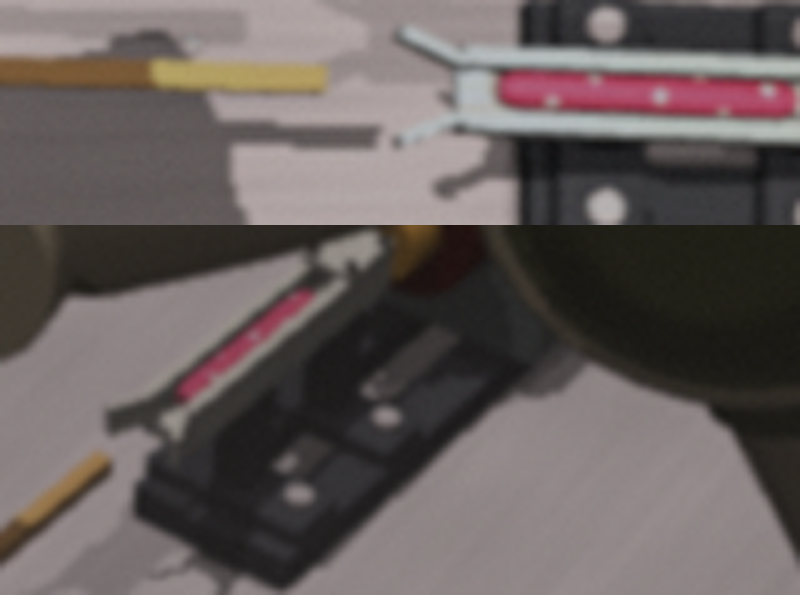

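```bash
cat > seg.py <<'E'
from h import *
def cent(p,win,kind):
    c0,r0,c1,r1=win; im=p["pixels"][r0:r1,c0:c1].astype(int); b,g,r=im[...,0],im[...,1],im[...,2]
    m=((r-b>35)&(g-b>12)) if kind=="stick" else ((r-g>40)&(b-g>5))
    n,l,st,_=cv2.connectedComponentsWithStats(m.astype(np.uint8)); k=1+np.argmax(st[1:,4])
    y,x=np.nonzero(l==k); pts=np.c_[x+c0,y+r0].astype(np.float32)
    vx,vy,x0,y0=cv2.fitLine(pts,cv2.DIST_HUBER,0,.01,.01).ravel(); s=(pts-[x0,y0])@[vx,vy]
    return np.array([x0+vx*s.min(),y0+vy*s.min()]),np.array([x0+vx*s.max(),y0+vy*s.max()]),len(pts)
E
python3 - <<'E'
from seg import *
s=sense();p=capture("top");q=capture("side")
tip=s["eef_pos"]+np.array([-.0532*200,-.9986*200,-6.3]); print("pred tip",tip)
for n,c in (("top",p),("side",q)):
    T=lambda X:proj(c,X).round(1)
    w=(320,265,372,280) if n=="top" else (340,255-0,370,300)
    if n=="side": w=(340,262,364,292)
    for k,ww in (("stick",w),("blank",(395,262,462,285) if n=="top" else (370,225,410,260))):
        try: 
            a,b,m=cent(c,ww,k); print(n,k,a.round(1),b.round(1),m,"slope",((b-a)[1]/(b-a)[0]).round(4))
            if n=="top": A,B=onz(c,a,110),onz(c,b,110); print("  world",A.round(1),B.round(1),np.degrees(np.arctan2(*(B-A)[1::-1])).round(2))
        except Exception as e: print(n,k,e)
    print(" pred tip",T(tip),"shaft mid",T(tip+[.0532*60,.9986*60,0]))
    for d in (190,170,152.5,52.5): print(d,T([532.5+.0541*d,-201.5+.9985*d,110]))
E
```

```text
pred tip [545.6482519   14.11717729 111.05409131]
top stick [319.9 268.9] [365.1 270.4] 266 slope 0.034
  world [550.6  88.8 110. ] [546.3  13.3 110. ] -93.28
top blank [399.9 271.8] [459.  274.8] 414 slope 0.0497
  world [542.6 -45.1 110. ] [ 535.3 -144.5  110. ] -94.18
 pred tip [364.7 270.8] shaft mid [328.8 269.7]
190 [380.1 272.2]
170 [392.  272.5]
152.5 [402.4 272.9]
52.5 [461.7 274.7]
side stick attempt to get argmax of an empty sequence
side blank attempt to get argmax of an empty sequence
 pred tip [361.  221.1] shaft mid [344.3 234.9]
190 [368.5 215.9]
170 [373.8 211.6]
152.5 [378.3 207.8]
52.5 [403.  187.4]
```

The shaft measures about 1.5 mm to +x of the feed axis, and its direction (-93.3°) is right. The side view puts the tip at (360.6,222), matching the expected height within about 1 mm. I'll correct and enter the guide.

Call:
drive_tool(commands="-0.016 0 -0.007 0 0 0 0;0 0 0 0 0 0 0;-0.0032 -0.06 0 0 0 0 0;-0.0054 -0.1 0 0 0 0 0;-0.0054 -0.1 0 0 0 0 0;-0.0054 -0.1 0 0 0 0 0;-0.0027 -0.05 0 0 0 0 0;0 0 0 0 0 0 0;0 0 0 0 0 0 0;0 0 0 0 0 0 0")

```text
time_s: 7.78
eef_pos: [552.3, 172.9, 116.1]
ee_rot: [-0.0, 0.726, 0.688, 0.0]
force: [0.5, -0.2, -0.5]
grip_width: 0.24
grip_force: 78.4
```

```bash
python3 - <<'E'
from seg import *
s=sense();p=capture("top");q=capture("side");print(s["eef_pos"],s["ee_rot"],s["force"])
a=cv2.resize(p["pixels"][255:292,340:480],(800,211),interpolation=cv2.INTER_CUBIC)
b=cv2.resize(q["pixels"][170:238,335:475],(800,389),interpolation=cv2.INTER_CUBIC)
cv2.imwrite("pics/c4.png",np.vstack([a,b]))
E
```

```text
[552.25920478 172.90446271 116.08114995] [-1.13732338e-05  7.26050759e-01  6.87641103e-01  9.48555252e-05] [ 0.46110556 -0.22495663 -0.49042995]
```

View pics/c4.png

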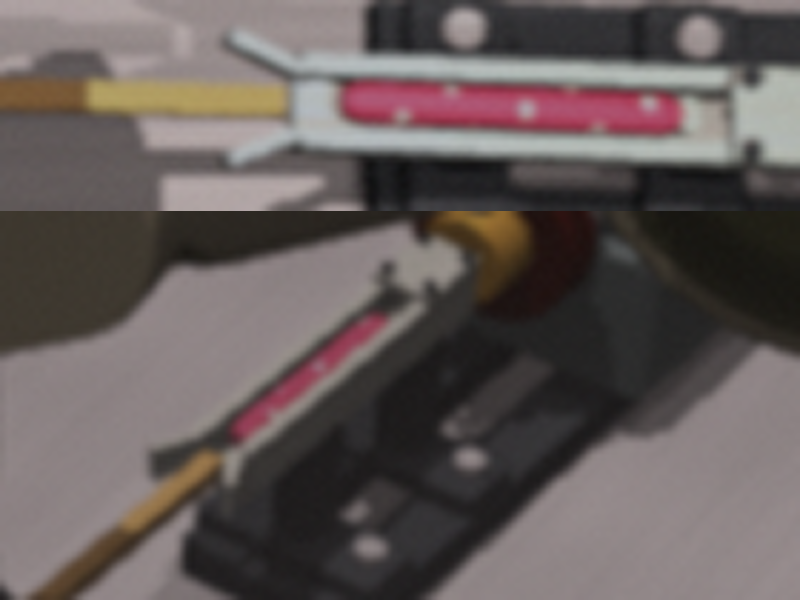

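The tip (288,99) is centred between the walls at the floor's rear end, about 17 mm short of the blank's tail (345,101). Advancing gently.

Call:
drive_tool(commands="-0.002 -0.04 0 0 0 0 0;-0.0022 -0.04 0 0 0 0 0;-0.0022 -0.04 0 0 0 0 0;-0.0022 -0.04 0 0 0 0 0;-0.0022 -0.04 0 0 0 0 0;-0.0022 -0.04 0 0 0 0 0;-0.0022 -0.04 0 0 0 0 0;-0.0022 -0.04 0 0 0 0 0;-0.0022 -0.04 0 0 0 0 0;-0.0022 -0.04 0 0 0 0 0;-0.0022 -0.04 0 0 0 0 0;-0.0022 -0.04 0 0 0 0 0;0 0 0 0 0 0 0;0 0 0 0 0 0 0")

```text
time_s: 9.05
eef_pos: [549.6, 124.6, 116.0]
ee_rot: [-0.0, 0.726, 0.688, -0.0]
force: [0.7, 0.3, -0.8]
grip_width: 0.239
grip_force: 78.4
```

Call:
drive_tool(commands="-0.0011 -0.02 0 0 0 0 0;-0.0011 -0.02 0 0 0 0 0;-0.0011 -0.02 0 0 0 0 0;-0.0011 -0.02 0 0 0 0 0;-0.0011 -0.02 0 0 0 0 0;-0.0011 -0.02 0 0 0 0 0;-0.0011 -0.02 0 0 0 0 0;-0.0011 -0.02 0 0 0 0 0;-0.0011 -0.02 0 0 0 0 0;-0.0011 -0.02 0 0 0 0 0;-0.0011 -0.02 0 0 0 0 0;-0.0011 -0.02 0 0 0 0 0;-0.0011 -0.02 0 0 0 0 0")

```text
time_s: 10.13
eef_pos: [548.1, 98.6, 116.0]
ee_rot: [-0.0, 0.726, 0.688, -0.0]
force: [-0.6, 0.3, -0.1]
grip_width: 0.239
grip_force: 78.5
```

```bash
python3 - <<'E'
from seg import *
s=sense();p=capture("top");q=capture("side");print(s["eef_pos"],s["ee_rot"],s["force"],[sense()["force"][1] for _ in range(3)])
a=cv2.resize(p["pixels"][255:292,370:530],(800,185),interpolation=cv2.INTER_CUBIC)
b=cv2.resize(q["pixels"][150:230,340:480],(800,400),interpolation=cv2.INTER_CUBIC)
cv2.imwrite("pics/c5.png",np.vstack([a,b]))
E
```

```text
[548.14128432  98.56702189 116.01687906] [-1.74879998e-05  7.26055597e-01  6.87636001e-01 -9.20983471e-06] [-0.61620988  0.28924862 -0.06615404] [np.float64(0.16741063493024744), np.float64(0.16741063493024744), np.float64(0.16741063493024744)]
```

View pics/c5.png

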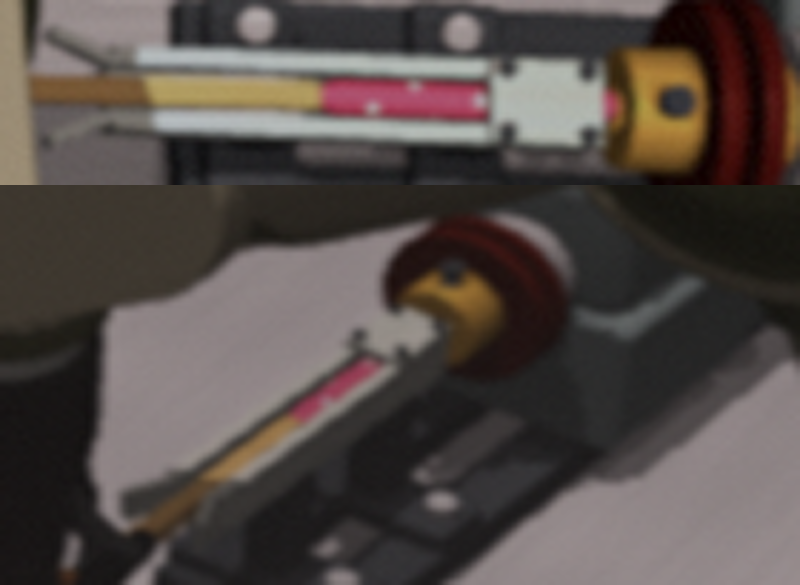

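The blank (u 320–490) has moved with the stick and its nose is visible between the bridge and the hub at (612,105), right at the mouth. Next come the ball detent and then the stop, in smaller steps.

Call:
drive_tool(commands="-0.0011 -0.02 0 0 0 0 0;-0.0011 -0.02 0 0 0 0 0;-0.0011 -0.02 0 0 0 0 0;-0.0011 -0.02 0 0 0 0 0;-0.0005 -0.01 0 0 0 0 0;-0.0005 -0.01 0 0 0 0 0;-0.0005 -0.01 0 0 0 0 0")

```text
time_s: 10.82
eef_pos: [547.6, 87.7, 116.0]
ee_rot: [0.0, 0.726, 0.688, 0.0]
force: [0.9, 1.1, -1.2]
grip_width: 0.239
grip_force: 78.4
```

Call:
drive_tool(commands="-0.0005 -0.01 0 0 0 0 0;-0.0006 -0.01 0 0 0 0 0;-0.0005 -0.01 0 0 0 0 0")

```text
time_s: 11.07
eef_pos: [547.4, 85.3, 116.1]
ee_rot: [-0.0, 0.726, 0.688, 0.0]
force: [0.1, 7.7, -0.4]
grip_width: 0.238
grip_force: 78.5
```

Call:
drive_tool(commands="-0.0005 -0.01 0 0 0 0 0;-0.0006 -0.01 0 0 0 0 0;-0.0005 -0.01 0 0 0 0 0")

```text
time_s: 11.32
eef_pos: [547.3, 82.6, 116.2]
ee_rot: [-0.0, 0.726, 0.688, 0.001]
force: [0.6, 6.5, 0.7]
grip_width: 0.241
grip_force: 78.5
```

Call:
drive_tool(commands="-0.0005 -0.01 0 0 0 0 0;-0.0006 -0.01 0 0 0 0 0;-0.0005 -0.01 0 0 0 0 0")

```text
time_s: 11.57
eef_pos: [547.1, 79.5, 116.2]
ee_rot: [-0.0, 0.726, 0.688, 0.001]
force: [0.9, 5.6, 0.5]
grip_width: 0.244
grip_force: 78.6
```

The detent drag shows as about 6 N. Now I feel for the stop, a little at a time.

Call:
drive_tool(commands="-0.0003 -0.005 0 0 0 0 0;-0.0003 -0.005 0 0 0 0 0;-0.0003 -0.005 0 0 0 0 0;-0.0003 -0.005 0 0 0 0 0")

```text
time_s: 11.9
eef_pos: [547.0, 77.5, 116.2]
ee_rot: [-0.0, 0.726, 0.688, 0.001]
force: [0.5, 5.7, 0.3]
grip_width: 0.243
grip_force: 78.6
```

Call:
drive_tool(commands="-0.0003 -0.005 0 0 0 0 0;-0.0003 -0.005 0 0 0 0 0;-0.0003 -0.005 0 0 0 0 0;-0.0003 -0.005 0 0 0 0 0")

```text
time_s: 12.23
eef_pos: [546.9, 75.4, 116.2]
ee_rot: [-0.0, 0.726, 0.688, 0.001]
force: [0.6, 6.7, 0.6]
grip_width: 0.237
grip_force: 78.6
```

Call:
drive_tool(commands="-0.0003 -0.005 0 0 0 0 0;-0.0003 -0.005 0 0 0 0 0;-0.0003 -0.005 0 0 0 0 0;-0.0003 -0.005 0 0 0 0 0")

```text
time_s: 12.57
eef_pos: [546.8, 73.4, 116.2]
ee_rot: [-0.0, 0.726, 0.688, 0.001]
force: [0.4, 5.1, 0.1]
grip_width: 0.24
grip_force: 78.6
```

Call:
drive_tool(commands="-0.0003 -0.005 0 0 0 0 0;-0.0003 -0.005 0 0 0 0 0;-0.0003 -0.005 0 0 0 0 0;-0.0003 -0.005 0 0 0 0 0")

```text
time_s: 12.9
eef_pos: [546.7, 71.5, 116.2]
ee_rot: [-0.0, 0.726, 0.688, 0.001]
force: [0.5, 6.0, -0.0]
grip_width: 0.244
grip_force: 78.6
```

Call:
drive_tool(commands="-0.0003 -0.005 0 0 0 0 0;-0.0003 -0.005 0 0 0 0 0;-0.0003 -0.005 0 0 0 0 0;-0.0003 -0.005 0 0 0 0 0")

```text
time_s: 13.23
eef_pos: [546.5, 69.4, 116.2]
ee_rot: [-0.0, 0.726, 0.688, 0.0]
force: [-0.3, 5.8, 0.3]
grip_width: 0.24
grip_force: 78.5
```

Call:
drive_tool(commands="-0.0003 -0.005 0 0 0 0 0;-0.0003 -0.005 0 0 0 0 0;-0.0003 -0.005 0 0 0 0 0;-0.0003 -0.005 0 0 0 0 0")

```text
time_s: 13.57
eef_pos: [546.4, 67.4, 116.2]
ee_rot: [-0.0, 0.726, 0.688, 0.001]
force: [-0.2, 5.5, -0.8]
grip_width: 0.243
grip_force: 78.5
```

Call:
drive_tool(commands="-0.0003 -0.005 0 0 0 0 0;-0.0003 -0.005 0 0 0 0 0;-0.0003 -0.005 0 0 0 0 0;-0.0003 -0.005 0 0 0 0 0")

```text
time_s: 13.9
eef_pos: [546.3, 65.5, 116.2]
ee_rot: [-0.0, 0.726, 0.688, 0.0]
force: [0.4, 6.5, 1.1]
grip_width: 0.241
grip_force: 78.5
```

Call:
drive_tool(commands="-0.0003 -0.005 0 0 0 0 0;-0.0003 -0.005 0 0 0 0 0;-0.0003 -0.005 0 0 0 0 0;-0.0003 -0.005 0 0 0 0 0")

```text
time_s: 14.23
eef_pos: [546.2, 63.4, 116.1]
ee_rot: [-0.0, 0.726, 0.688, 0.0]
force: [0.1, 5.0, 0.6]
grip_width: 0.239
grip_force: 78.5
```

Call:
drive_tool(commands="-0.0003 -0.005 0 0 0 0 0;-0.0003 -0.005 0 0 0 0 0;-0.0003 -0.005 0 0 0 0 0;-0.0003 -0.005 0 0 0 0 0")

```text
time_s: 14.57
eef_pos: [546.0, 61.4, 116.1]
ee_rot: [-0.0, 0.726, 0.688, 0.0]
force: [1.2, 5.8, -0.2]
grip_width: 0.242
grip_force: 78.5
```

Call:
drive_tool(commands="-0.0003 -0.005 0 0 0 0 0;-0.0003 -0.005 0 0 0 0 0;-0.0003 -0.005 0 0 0 0 0;-0.0003 -0.005 0 0 0 0 0")

```text
time_s: 14.9
eef_pos: [545.9, 59.4, 116.1]
ee_rot: [-0.0, 0.726, 0.688, 0.0]
force: [-0.3, 5.0, -0.8]
grip_width: 0.24
grip_force: 78.5
```

Call:
drive_tool(commands="-0.0003 -0.005 0 0 0 0 0;-0.0003 -0.005 0 0 0 0 0;-0.0003 -0.005 0 0 0 0 0;-0.0003 -0.005 0 0 0 0 0")

```text
time_s: 15.23
eef_pos: [545.8, 57.4, 116.1]
ee_rot: [-0.0, 0.726, 0.688, 0.0]
force: [-0.7, 6.0, -0.2]
grip_width: 0.239
grip_force: 78.5
```

Call:
drive_tool(commands="-0.0003 -0.005 0 0 0 0 0;-0.0003 -0.005 0 0 0 0 0;-0.0003 -0.005 0 0 0 0 0;-0.0003 -0.005 0 0 0 0 0")

```text
time_s: 15.57
eef_pos: [545.6, 55.4, 116.1]
ee_rot: [-0.0, 0.726, 0.688, 0.0]
force: [1.2, 5.5, -0.2]
grip_width: 0.244
grip_force: 78.5
```

Call:
drive_tool(commands="-0.0003 -0.005 0 0 0 0 0;-0.0003 -0.005 0 0 0 0 0;-0.0003 -0.005 0 0 0 0 0")

```text
time_s: 15.82
eef_pos: [545.5, 54.5, 116.1]
ee_rot: [-0.001, 0.726, 0.688, 0.001]
force: [-0.1, 10.1, 0.4]
grip_width: 0.241
grip_force: 78.5
```

The stop is felt. Pressing on carefully.

Call:
drive_tool(commands="-0.0002 -0.004 0 0 0 0 0;0 0 0 0 0 0 0;0 0 0 0 0 0 0")

```text
time_s: 16.07
eef_pos: [545.5, 54.4, 116.1]
ee_rot: [-0.001, 0.726, 0.688, 0.001]
force: [-1.2, 10.3, 1.2]
grip_width: 0.241
grip_force: 78.5
```

Call:
drive_tool(commands="-0.0003 -0.006 0 0 0 0 0;0 0 0 0 0 0 0;0 0 0 0 0 0 0")

```text
time_s: 16.32
eef_pos: [545.5, 54.1, 116.2]
ee_rot: [-0.001, 0.726, 0.688, 0.001]
force: [1.0, 12.7, 0.8]
grip_width: 0.239
grip_force: 78.6
```

Call:
drive_tool(commands="-0.0002 -0.005 0 0 0 0 0;0 0 0 0 0 0 0;0 0 0 0 0 0 0;0 0 0 0 0 0 0")

```text
time_s: 16.65
eef_pos: [545.4, 54.0, 116.2]
ee_rot: [-0.001, 0.726, 0.688, 0.001]
force: [0.8, 15.1, 1.5]
grip_width: 0.241
grip_force: 78.6
```

Holding there for a second at about 15 N.

Call:
drive_tool(commands="0 0 0 0 0 0 0;0 0 0 0 0 0 0;0 0 0 0 0 0 0;0 0 0 0 0 0 0;0 0 0 0 0 0 0;0 0 0 0 0 0 0")

```text
time_s: 17.15
eef_pos: [545.4, 54.0, 116.2]
ee_rot: [-0.001, 0.726, 0.688, 0.001]
force: [0.6, 14.2, 0.6]
grip_width: 0.241
grip_force: 78.6
```

Call:
drive_tool(commands="0 0 0 0 0 0 0;0 0 0 0 0 0 0;0 0 0 0 0 0 0;0 0 0 0 0 0 0;0 0 0 0 0 0 0;0 0 0 0 0 0 0")

```text
time_s: 17.65
eef_pos: [545.4, 54.0, 116.2]
ee_rot: [-0.001, 0.726, 0.688, 0.001]
force: [0.8, 15.2, 1.1]
grip_width: 0.242
grip_force: 78.6
```

Call:
drive_tool(commands="0.0005 0.01 0 0 0 0 0;0.001 0.02 0 0 0 0 0;0.0027 0.05 0 0 0 0 0;0.0054 0.1 0 0 0 0 0;0.008 0.15 0 0 0 0 0;0.011 0.2 0 0 0 0 0;0.011 0.2 0 0 0 0 0;0.011 0.2 0 0 0 0 0;0.011 0.2 0 0 0 0 0;0.011 0.2 0 0 0 0 0;0.011 0.2 0 0 0 0 0;0.008 0.15 0 0 0 0 0;0.0054 0.1 0 0 0 0 0;0 0 0 0 0 0 0;0 0 0 0 0 0 0")

```text
time_s: 18.9
eef_pos: [555.0, 229.9, 115.9]
ee_rot: [0.0, 0.726, 0.688, -0.0]
force: [0.5, -0.1, -0.4]
grip_width: 0.237
grip_force: 78.5
```

Call:
drive_tool(commands="-0.1 0.1 0 0 0 0 0;-0.2 0.15 0 0 0 0 0;-0.2 0.15 -0.2 0 0 0 0;-0.1 0.1 -0.25 0 0 0 0;0 0 -0.25 0 0 0 0;0 0 -0.12 0 0 0 0;0 0 -0.07 0 0 0 0;0 0 0 0 0 0 0;0 0 0 0 0 0 0")

```text
time_s: 19.65
eef_pos: [495.9, 279.5, 27.9]
ee_rot: [0.0, 0.726, 0.687, 0.001]
force: [-0.2, 0.6, -0.3]
grip_width: 0.24
grip_force: 78.5
```

Call:
drive_tool(commands="0 0 -0.02 0 0 0 0;0 0 -0.02 0 0 0 0;0 0 -0.015 0 0 0 0;0 0 -0.01 0 0 0 0;0 0 -0.01 0 0 0 0;0 0 0 0 0 0 0;0 0 0 0 0 0 0")

```text
time_s: 20.23
eef_pos: [495.2, 279.8, 19.5]
ee_rot: [-0.0, 0.726, 0.688, -0.0]
force: [-0.1, 1.2, -0.7]
grip_width: 0.238
grip_force: 78.5
```

```bash
python3 - <<'E'
from seg import *
s=sense();p=capture("top");q=capture("side");print(s["eef_pos"],s["force"])
a=cv2.resize(p["pixels"][250:350,180:500],(800,250),interpolation=cv2.INTER_CUBIC)
b=cv2.resize(q["pixels"][140:252,340:600],(800,345),interpolation=cv2.INTER_CUBIC)
cv2.imwrite("pics/c6.png",np.vstack([a,b]))
E
```

```text
[495.19346329 279.75621449  19.5328408 ] [-0.09140993  1.23149467 -0.69083166]
```

View pics/c6.png

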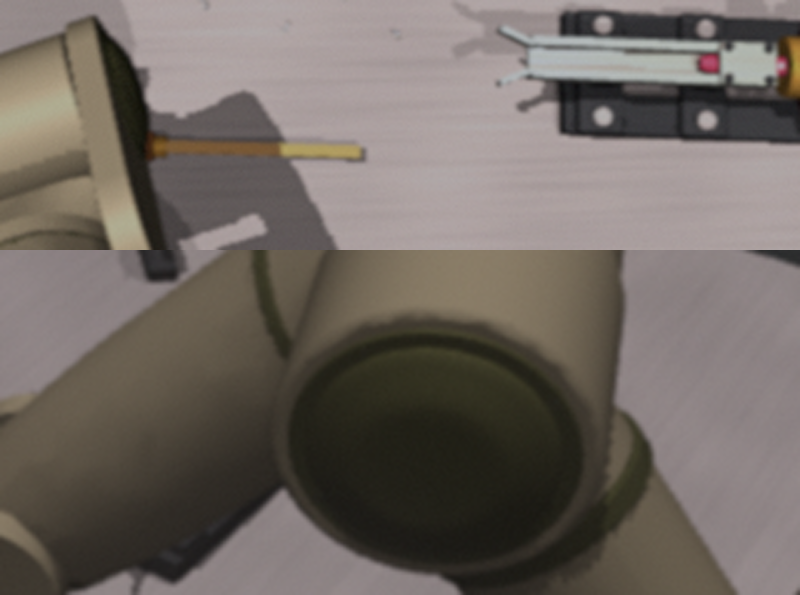

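The blank's tail shows just behind the bridge at (708,63) and it has stayed seated. The stick is held just above the bench, so I lower the last millimetre.

Call:
drive_tool(commands="0 0 -0.005 0 0 0 0;0 0 -0.005 0 0 0 0;0 0 0 0 0 0 0;0 0 0 0 0 0 0")

```text
time_s: 20.67
eef_pos: [495.3, 279.8, 18.8]
ee_rot: [0.0, 0.726, 0.688, 0.0]
force: [-0.6, -1.0, 4.7]
grip_width: 0.243
grip_force: 79.2
```

Bench contact. Releasing slowly, then lifting away.

Call:
drive_tool(commands="0 0 0 0 0 0 30;0 0 0 0 0 0 35;0 0 0 0 0 0 50;0 0 0 0 0 0 70;0 0 0 0 0 0 90;0 0 0 0 0 0 100;0 0 0 0 0 0 100;0 0 0 0 0 0 100;0 0 0 0 0 0 100;0 0 0.1 0 0 0 100;0 0 0.2 0 0 0 100;0 0 0.3 0 0 0 100;0 0 0.3 0 0 0 100;-0.2 0 0.3 0 0 0 100;-0.3 0 0.2 0 0 0 100;-0.3 0 0 0 0 0 100;-0.2 0 0 0 0 0 100;0 0 0 0 0 0 100;0 0 0 0 0 0 100;0 0 0 0 0 0 100")

```text
time_s: 22.33
eef_pos: [395.9, 279.8, 159.1]
ee_rot: [0.0, 0.726, 0.688, 0.001]
force: [0.2, 0.0, 0.2]
grip_width: 1.004
grip_force: 0.0
```

```bash
python3 - <<'E'
from seg import *
s=sense();p=capture("top");print(s["eef_pos"],s["force"],s["grip_width"])
cv2.imwrite("pics/f.png",p["pixels"])
E
```

```text
[395.93610561 279.84852656 159.11052867] [0.20078093 0.00636438 0.24306356] 1.004272902190957
```

View pics/f.png

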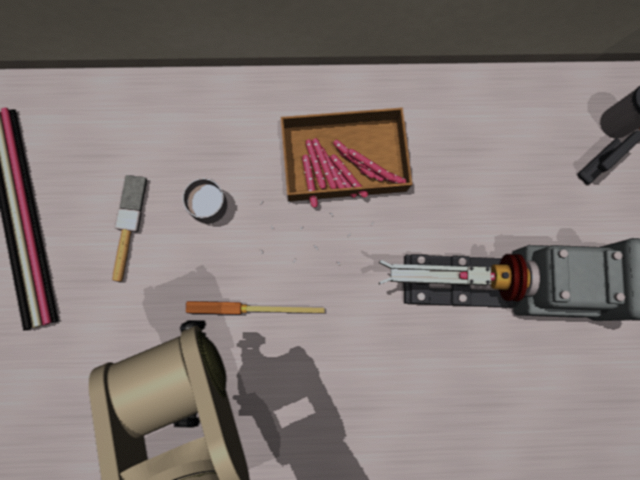

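The stick lies flat on the bench at (187–325, 308), the blank is seated at (463,275), and the carton, tin and brush haven't moved.

```bash
python3 -c "
from rig import finish_job; print(finish_job())"
```

```text
the job is handed in; nothing more can be done
None
```

The blank was fed into the chuck until it bottomed on the depth stop and held there at about 15 N for about a second. The stick was then drawn out and laid on the bench; nothing else was disturbed, and the job is handed in (the hand-in returned no verdict).

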